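Stack the toothed sample plates on the spectrometer's splined hub

TASK

Load the splined hub beside the spectrometer: first put the round plate with the toothed opening over the post, with its tab pointing away from the base's tongue, then put the square plate over the post on top of it, with its tab the opposite way, above the tongue. Both must lie flat and fully down, the round one on the base and the square one on the round one. Leave the round plate with the closed middle where it lies.

Things in the scene. Friction and masses are not known exactly. Their poses are not given: they have to be found in the camera images.
- hub: Fixed hub: round grey base, 112 mm across, 18 high; a 26 wide tongue, flush with its top, reaches 84 mm from the centre on the +x side. Upright steel splined post: 4 ribs along x and y, 8 thick, to 22 mm from the axis, up to 50 mm above the table, small cone to 58. Origin on the axis at table height; x along tongue, z up. Plates lie on the base, 18 mm up.
- carrier_grip (a point): Round dark steel plate, 100 mm across, 12 small white windows. Goes on first. 8 mm thick, ~0.16 kg. Opening between 4 teeth: a cross along x, y, arms 24 wide, to 32 mm from centre (8 mm play on post). Flat tab 24 wide, to 81 mm from centre, bears a pale grip block 14 wide, 26 along tab, top 42 mm above plate underside. Point: centre of block, 25 mm above underside. x outward along tab, z up; plate centre 66 mm to -x. 
- separator_grip (a point): Square dark steel plate, 96 mm, no windows. Goes on second. 8 mm thick, ~0.16 kg. Opening between 4 teeth: a cross along x, y, arms 24 wide, to 32 mm from centre (8 mm play on post). Flat tab 24 wide, to 81 mm from centre, bears a pale grip block 14 wide, 26 along tab, top 42 mm above plate underside. Point: centre of block, 25 mm above underside. x outward along tab, z up; plate centre 66 mm to -x. 
- blank_grip (a point): Round blank plate, 100 mm across, dark steel, closed middle, no windows: not needed, leave it. Flat tab 24 wide, to 81 mm from centre, bears a pale grip block 14 wide, 26 along tab, top 42 mm above plate underside. Point: centre of block, 25 mm above underside. x outward along tab, z up; plate centre 66 mm to -x. 
Mind the look-alikes: they are no part of the job. What is shaped like the part that bears separator_grip but orange, pink or purple is not meant.

How it is judged (in metres and radians):
On the way:
1. the round toothed plate lies flat on the hub's base, over the post, its tab pointing away from the tongue (x of carrier_grip in the frame of hub between -0.087 and -0.045 m and y of carrier_grip in the frame of hub between -0.035 and 0.035 m and z of carrier_grip in the frame of hub between 0.039 and 0.047 m and angle between carrier_grip's own z axis and vertical below 0.09 rad and angle between the x axis of carrier_grip and the x axis of hub, either way round below 0.45 rad), for 0.2 s.
At the end, for the whole second after the job is handed in: Round toothed plate on the hub's base, square plate on it, both over the post: height within 4 mm, flat within 5 degrees, tabs within 25 degrees of the tongue's line (round away from it, square above it), grip blocks within 20 mm of 66 mm from the axis along it and 35 mm across it (all of step 1 and x of separator_grip in the frame of hub between 0.045 and 0.087 m and y of separator_grip in the frame of hub between -0.035 and 0.035 m and z of separator_grip in the frame of hub between 0.047 and 0.055 m and angle between separator_grip's own z axis and vertical below 0.09 rad and angle between the x axis of separator_grip and the x axis of hub, either way round below 0.45 rad); the robot touches nothing.
It fails at once if the blank plate with the closed middle is moved by more than 40 mm (distance of blank_grip from where it was at the start of the episode above 0.04 m).
It also fails if it takes over 58 s, if anything falls off the work surface, if the arm or the gripper's body presses on something with over 40 N, if the wrist force passes 120 N, or if a joint passes its speed limit or range.

ROBOT

A 6-joint arm with a two-finger parallel gripper is mounted at the origin on the work surface. World frame = base frame: x ahead of the robot, y to its left, z up, the work surface at z = 0. Lengths are in mm, angles in rad, forces in N, time in s.
With the tool pointing down it reaches from about 225 to 875 mm from the base axis. Payload 3.4 kg.
Tool frame: the origin (TCP) lies midway between the tips of the shut fingers; the grasp point (between the pads) lies 19 mm behind it; z points along the fingers, y is the direction in which the jaws open and shut (so a half turn about z gives the same grasp; the last joint's range is limited). The gripper opens to 85 mm and grips with 20 to 120 N. Pads are 22 mm wide; open, the fingers measure 114 mm over their backs; the gripper's body (76 mm by 85 mm) begins 54 mm behind the grasp point. The pads swing forward as they close: fully open they stand 13 mm farther back than shut.
Start: joints at [1.069, 0.276, 1.505, -0, 1.361, -0.121], TCP at [213.725, 533.839, 231.328] pointing down, gripper open.
Joint ranges: [-2.89, 2.89], [-0.75, 2.08], [0.22, 2.7], [-1.18, 4.32], [0.11, 2.71], [-2.7, 2.7]. Speed limits (rad/s): [2.57, 2.57, 3.14, 3.14, 3.14, 3.14].

INTERFACE

Orientations are given as a rotation vector (axis times angle).
In Python, from bench import * gives the robot as it stands. The module is installed in compiled form; this text tells all that it offers. Calls block until the motion is done:
- goto(position, orientation): joint-space move of the TCP to a pose.
- servo_line(position, orientation=None, v=150, stop_force=None): straight line of the TCP; orientation=None keeps the orientation; v is the mean speed in mm/s. With stop_force (N) it stops when the force on the tool has changed by that much, and returns True; else False.
- move_joints(angles): joint-space move.
- open_gripper() and clamp(): open the fingers fully, or close them until they stop; the grip force is fixed at half the most.
- hold(seconds).
- ik(position, orientation): joint angles nearest the present ones, or None.
- get_obs(): the state.
- get_image(name): name is "side" or "top" or "wrist"; returns the picture (420x560x3 uint8, red, green, blue); there is no depth.
- camera_model(name): a dict with "fx", "fy", "cx", "cy" (pixels), "k1" (the pictures are not rectified: a ray, as slopes to the right and down, at radius r is drawn at 1 + k1 r^2 times it, then the intrinsics apply), "R" (3x3) and "t" (3): a world point X has camera coordinates R X + t. Camera axes: x right, y down, z forward; pixel columns grow to the right and rows downward; lengths in mm; the calibration is good to about 2 mm. A picture is of the moment at which its call begins: read the wrist's pose just before it. camera_model takes no time and is no camera call; for the wrist camera it gives the pose at the moment of the call.
A pose or a line that the arm cannot do raises MotionError and nothing moves.
- hand_in(): hands the job in, once; it reports no verdict.
The state is a dict: "t": time; "joints": joint angles; "joint_vel": joint speeds; "tau": joint torques, N m; "tcp_pos": TCP position; "tcp_rot": TCP orientation; "contact_force": force on the tool from outside, world axes, zero at the start; "ft_torque": the same for the moment, N m; "grip_width": opening from 0.0 (shut) to 1.0 (fully open).
Only numpy, scipy, OpenCV 4.12 (cv2) and the standard library are available. Lean on these libraries where they do the work, as an engineer would, in place of code of your own. Each camera call takes 0.05 s, during which the arm holds its last target. There are 200 camera calls.

## Working session

There is one attempt and no reset: what is moved stays moved. The work goes in short steps, each a Python script; the robot and the scene stay as the last script left them, time stands still between calls to the robot, and variables do not carry over. Pictures are saved under pics/ and viewed, about 8 in all and at most 12, crops included, and the job is handed in when it is done.

```bash
mkdir -p pics; cat > h.py <<'E'
from bench import *
import numpy as np, cv2
from scipy.spatial.transform import Rotation as Rn
def save(im,n,crop=None,s=1):
    if crop: x0,y0,x1,y1=crop; im=im[y0:y1,x0:x1]
    im=cv2.resize(im,None,fx=s,fy=s,interpolation=cv2.INTER_CUBIC)
    cv2.imwrite('pics/'+n,im[:,:,::-1])
def ray(c,u,v):
    d=np.array([(u-c['cx'])/c['fx'],(v-c['cy'])/c['fy']]);p=d.copy()
    for _ in range(30): p=d/(1+c['k1']*(p@p))
    R=np.array(c['R']);return -R.T@np.array(c['t']),R.T@np.array([p[0],p[1],1])
def pt(c,u,v,z):
    o,d=ray(c,u,v);return o+d*(z-o[2])/d[2]
def proj(c,X):
    q=np.array(c['R'])@np.array(X,float)+np.array(c['t']);p=q[:2]/q[2];p=p*(1+c['k1']*(p@p))
    return np.array([c['cx']+c['fx']*p[0],c['cy']+c['fy']*p[1]])
def down(yaw): # tool z down; tool y axis at yaw+90 deg... tool x along yaw
    x=np.array([np.cos(yaw),np.sin(yaw),0]);z=np.array([0,0,-1.]);y=np.cross(z,x)
    return Rn.from_matrix(np.c_[x,y,z]).as_rotvec()
E
python3 - <<'E'
from h import *
for n in('top','side','wrist'):
    im=get_image(n);cv2.imwrite(f'pics/raw_{n}.png',im[:,:,::-1])
    c=camera_model(n);o,_=ray(c,280,210);print(n,o.round(),{k:np.round(c[k],3) for k in('fx','cx','cy','k1')})
save(cv2.imread('pics/raw_top.png')[:,:,::-1],'a_top.png',None,1.42)
a=cv2.imread('pics/raw_side.png');b=cv2.imread('pics/raw_wrist.png')
cv2.imwrite('pics/a_sw.png',cv2.resize(np.hstack([a,b]),(800,300)))
print(get_obs()['t'],get_obs()['tcp_rot'])
E
```

```text
top [ 264. -110. 1236.] {'fx': np.float64(401.208), 'cx': np.float64(278.858), 'cy': np.float64(208.181), 'k1': np.float64(-0.112)}
side [  400. -1038.  1121.] {'fx': np.float64(539.875), 'cx': np.float64(286.974), 'cy': np.float64(215.461), 'k1': np.float64(-0.129)}
wrist [146. 560. 373.] {'fx': np.float64(308.787), 'cx': np.float64(283.413), 'cy': np.float64(208.924), 'k1': np.float64(0.022)}
0.15 [-5.94442296e-01 -3.08436195e+00  2.09278432e-03]
```

View pics/a_top.png

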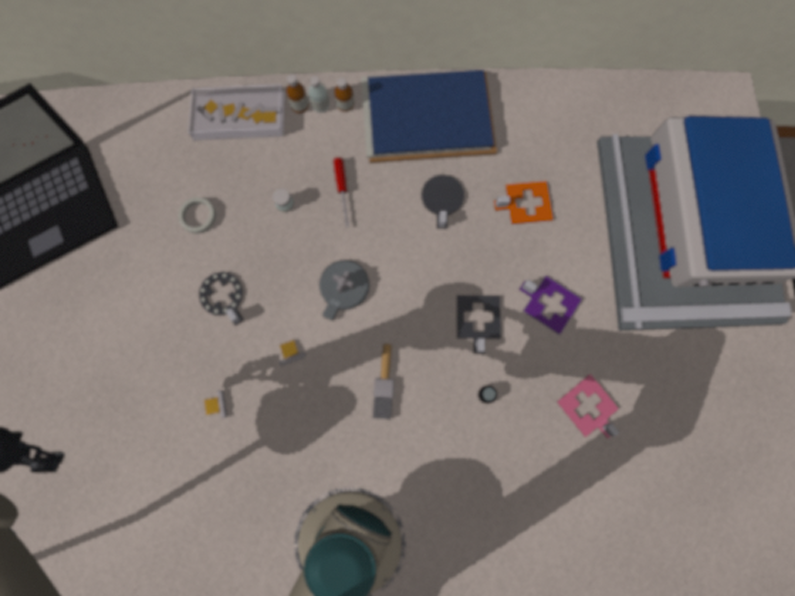

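View pics/a_sw.png

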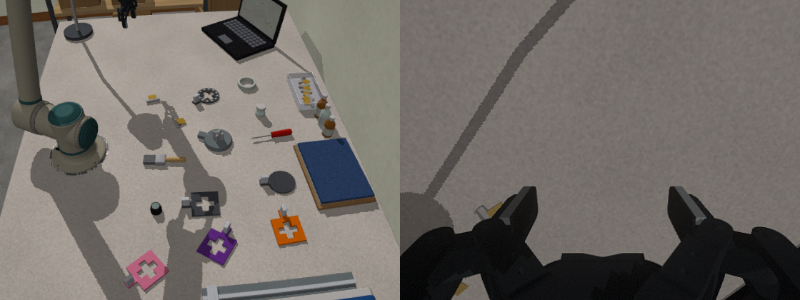

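Top view (×1.42 pixels):
- **Carrier:** dark round plate with windows at (222,293), tab towards (235,317).
- **Hub:** (345,284), tongue towards (331,312).
- **Separator:** the dark square at (480,317), tab towards (480,345). Its look-alikes are orange (530,202), purple (553,303) and pink (588,406).
- **Blank:** (443,195), to be left alone.

I'll check these choices in a close crop.

```bash
python3 - <<'E'
from h import *
im=cv2.imread('pics/raw_top.png')
a=cv2.resize(im[180:240,130:280],(800,320),interpolation=cv2.INTER_CUBIC)
b=cv2.resize(im[195:255,280:430],(800,320),interpolation=cv2.INTER_CUBIC)
cv2.imwrite('pics/b.png',cv2.resize(np.vstack([a,b]),(750,600)))
E
```

```text
(no output)
```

View pics/b.png

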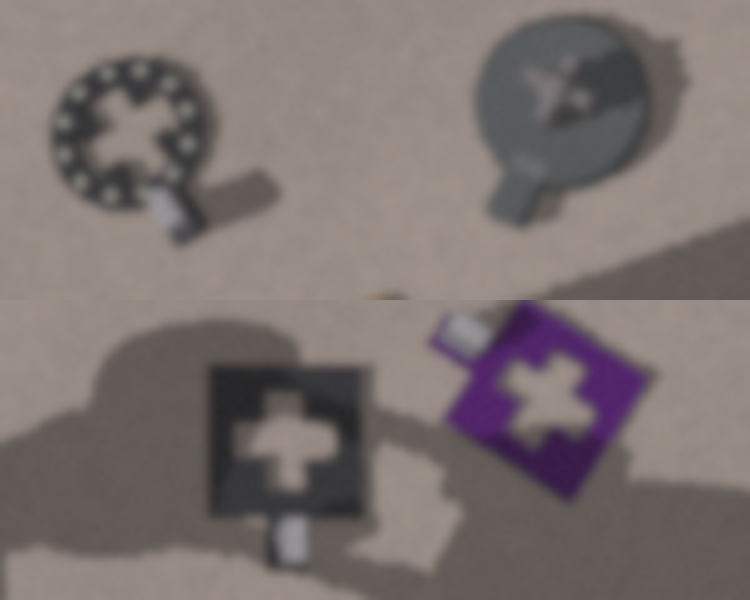

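```bash
python3 - <<'E'
from h import *
c=camera_model('top')
def P(a,b,za,zb,n):
    A=pt(c,*a,za);B=pt(c,*b,zb);d=B-A;print(n,A.round(1),B.round(1),np.hypot(*d[:2]).round(1),np.degrees(np.arctan2(d[1],d[0])).round(1))
P((156.6,206.6),(164,221.6),8,42,'car')
P((242.4,200),(232,223),18,18,'hub')
P((337.6,223.4),(338.4,243),8,42,'sep')
P((311,137),(311.5,154),8,42,'blank')
w=camera_model('wrist');o=get_obs();R=Rn.from_rotvec(o['tcp_rot']).as_matrix()
oc,d=ray(w,280,210);print('cam in tool',(R.T@(oc-o['tcp_pos'])).round(1),'\n',(np.array(w['R'])@R).round(2),'toolx',R[:,0].round(2))
E
```

```text
car [536.7 276.6   8. ] [481.6 241.2  42. ] 65.5 -147.2
hub [548.    2.6  18. ] [476.1  35.4  18. ] 79.0 155.5
sep [ 467.5 -291.5    8. ] [ 402.4 -285.6   42. ] 65.4 174.9
blank [ 754.9 -221.3    8. ] [ 684.4 -217.2   42. ] 70.6 176.7
cam in tool [  72.1   -0.8 -142.2] 
 [[-0.    1.   -0.  ]
 [-0.96 -0.   -0.28]
 [-0.28  0.    0.96]] toolx [-0.93  0.37  0.  ]
```

```bash
python3 - <<'E'
from h import *
r=np.radians
goto([608,-25,190],down(r(155.5)))
c=camera_model('wrist');im=get_image('wrist');save(im,'c_hub.png',None,1)
H=im;print('hub',proj(c,[548,2.6,58]),proj(c,[548,2.6,18]),proj(c,[471.6,37.4,18]))
import pickle;C={'hub':c}
goto([484,242,130],down(r(32.8)))
c=camera_model('wrist');im=get_image('wrist');C['car']=c
print('car',proj(c,[536.7,276.6,8]),proj(c,[481.6,241.2,42]));pickle.dump(C,open('C.pkl','wb'))
cv2.imwrite('pics/c.png',np.hstack([H[60:420,80:480],im[60:420,80:480]])[:,:,::-1])
print(get_obs()['t'],get_obs()['joints'])
E
```

```text
hub [283.40070886 125.92246766] [283.36321115 124.91824538] [283.38158275  27.69513461]
car [282.42080958 128.18408249] [282.31991411 216.07945444]
4.925 [ 3.34679229e-01  3.02758593e-01  1.73434961e+00 -9.63093545e-05
  1.10419313e+00  1.33319617e+00]
```

View pics/c.png

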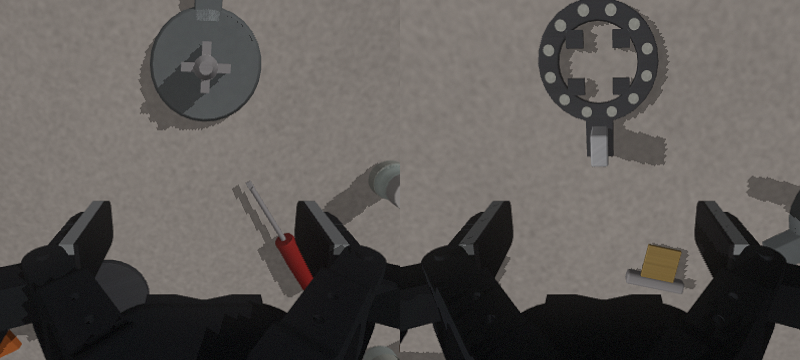

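```bash
python3 - <<'E'
from h import *
im=cv2.imread('pics/c.png')
a=cv2.resize(im[0:170,530:670],None,fx=3.5,fy=3.5,interpolation=cv2.INTER_CUBIC)
cv2.imwrite('pics/d.png',a)
E
```

```text
(no output)
```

View pics/d.png

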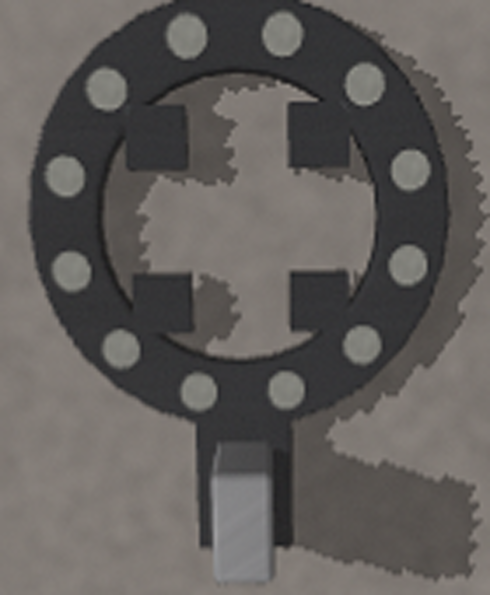

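```bash
cat >> h.py <<'E'
def meas(c,a,b,za,zb,n=''):
    A=pt(c,*a,za);B=pt(c,*b,zb);d=B-A;y=np.arctan2(d[1],d[0]);print(n,A.round(1),B.round(1),np.hypot(*d[:2]).round(1),np.degrees(y).round(1));return A,B,y
E
python3 - <<'E'
from h import *
import pickle
C=pickle.load(open('C.pkl','rb'))
meas(C['hub'],(286,125.5),(288,72),18,18,'hub')
A,B,y=meas(C['car'],(278.2,121.8),(279.4,210.6),8,42,'car')
yaw=y+np.pi
servo_line([B[0],B[1],70],down(yaw))
f=servo_line([B[0],B[1],13],v=80,stop_force=15);print(f,get_obs()['tcp_pos'])
clamp();print(get_obs()['grip_width'],get_obs()['contact_force'])
p=get_obs()['tcp_pos'];servo_line([p[0],p[1],150],v=120)
o=get_obs();print(o['t'],o['grip_width'],o['contact_force'],o['ft_torque'],o['tcp_pos'])
save(get_image('wrist'),'e.png',(80,0,480,420))
E
```

```text
hub [549.6   4.7  18. ] [506.5  26.3  18. ] 48.1 153.4
car [539.1 282.3   8. ] [484.1 245.5  42. ] 66.1 -146.2
False [484.5903849  245.68568513  13.37109387]
0.1537532687714781 [0.07076509 0.01333746 3.53810427]
8.275 0.15503768337345286 [ 0.40018876 -0.87818789 -1.2867842 ] [-0.03286364  0.0585105   0.05245986] [483.64727006 245.37185976 149.1391663 ]
```

View pics/e.png

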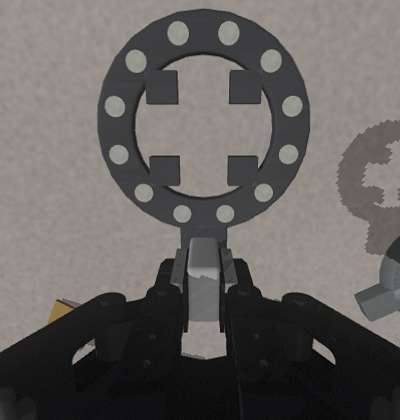

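```bash
python3 - <<'E'
from h import *
c=camera_model('wrist');o=get_obs();R=Rn.from_rotvec(o['tcp_rot']).as_matrix()
X=pt(c,283.6,126.8,144);print('centre in tool',(R.T@(X-o['tcp_pos'])).round(1))
y=np.radians(154.4);u=np.array([np.cos(y),np.sin(y)])
g=np.array([549.6,4.7])-66*u
goto([*g,150],down(y))
servo_line([*g,80],v=120)
o=get_obs();print(o['t'],o['tcp_pos'],o['contact_force']);
f=servo_line([*g,29.5],v=50,stop_force=8);o=get_obs();print(f,o['t'],o['tcp_pos'],o['contact_force'],o['grip_width'])
save(get_image('wrist'),'f.png',(80,0,480,420))
E
```

```text
centre in tool [66.9  0.1  4.9]
11.275 [609.73385449 -23.79992409  80.49444807] [-0.05728737 -1.0268654  -1.75016122]
True 12.1917 [608.58057853 -23.78969035  31.2174133 ] [-1.16175713 -0.03365394  5.30288856] 0.15206288781341637
```

View pics/f.png

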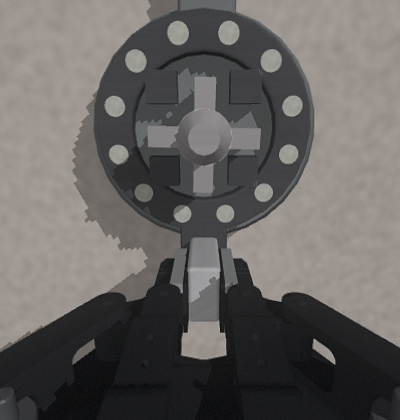

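The carrier is seated: the post at crop (204,136) is centred in the opening, and contact came at the expected height. I'll release it and move to the separator.

```bash
python3 - <<'E'
from h import *
import pickle
open_gripper();p=get_obs()['tcp_pos'];servo_line([p[0],p[1],150],v=150)
a=get_image('wrist')
goto([402.4,-287,130],down(np.radians(-5.1)))
c=camera_model('wrist');im=get_image('wrist');pickle.dump(c,open('S.pkl','wb'))
print(proj(c,[467.5,-291.5,8]),proj(c,[402.4,-285.6,42]),get_obs()['t'])
k=lambda m:cv2.resize(m[50:250,180:380],(400,400),interpolation=cv2.INTER_CUBIC)
cv2.imwrite('pics/g.png',np.hstack([k(a),k(im)])[:,:,::-1])
E
```

```text
[281.50111358 125.7672416 ] [281.26114068 213.64606882] 15.8667
```

View pics/g.png

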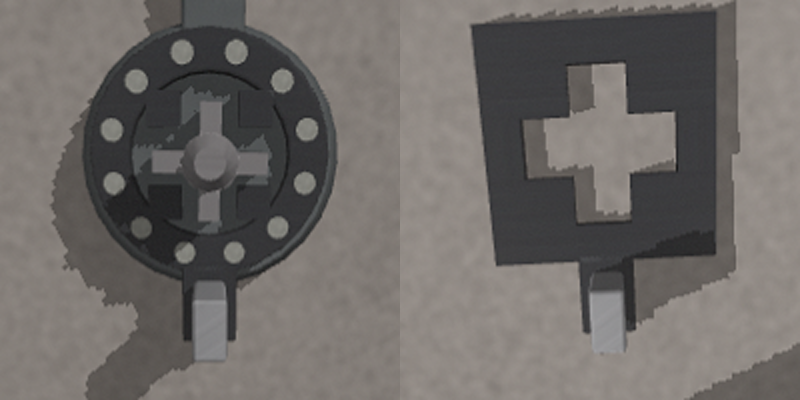

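Left picture: the carrier lies flat, with the post in its opening. Right picture: the separator's opening is at crop (600,145) and its block top at (608,321). I'll grasp it there.

```bash
python3 - <<'E'
from h import *
import pickle
c=pickle.load(open('S.pkl','rb'))
A,B,y=meas(c,(280,122.7),(284,210.5),8,42,'sep')
yaw=y+np.pi
servo_line([B[0],B[1],70],down(yaw))
f=servo_line([B[0],B[1],13],v=80,stop_force=15);print(f,get_obs()['tcp_pos'])
clamp();print(get_obs()['grip_width'])
p=get_obs()['tcp_pos'];servo_line([p[0],p[1],150],v=120)
o=get_obs();print(o['t'],o['grip_width'],o['contact_force'],o['ft_torque'],o['tcp_pos'])
h=np.radians(154.4);u=np.array([np.cos(h),np.sin(h)]);g=np.array([549.6,4.7])+66*u
goto([*g,150],down(h-np.pi));servo_line([*g,90],v=120)
o=get_obs();print(o['t'],o['tcp_pos'])
save(get_image('wrist'),'i.png',(80,0,480,420))
E
```

```text
sep [ 470.  -290.5    8. ] [ 404.8 -288.    42. ] 65.3 177.8
False [ 405.10263888 -288.28391498   13.35850717]
0.14948560800077512
19.2167 0.15304894394873486 [-0.08417098  0.25831827 -2.53663252] [ 0.02786696  0.11500695 -0.01132484] [ 404.43682415 -287.64941842  149.20499787]
21.125 [490.60756418  32.65388526  90.27474386]
```

View pics/i.png

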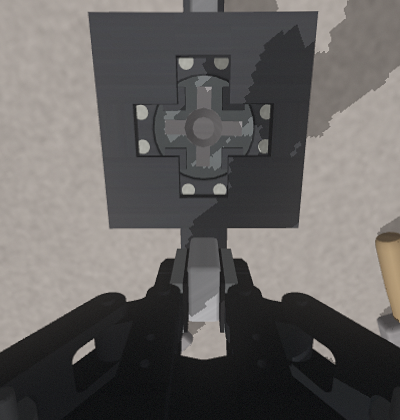

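The separator is centred over the post, opening and post both at about (203,127), so I'll lower it.

```bash
python3 - <<'E'
from h import *
p=get_obs()['tcp_pos']
f=servo_line([p[0],p[1],37.5],v=50,stop_force=8);o=get_obs();print(f,o['t'],o['tcp_pos'],o['contact_force'])
if f and o['tcp_pos'][2]<42:
    open_gripper();p=get_obs()['tcp_pos'];servo_line([p[0],p[1],150],v=150)
    a=get_image('wrist')
    goto([400,-150,250],down(np.pi));b=get_image('side')
    cv2.imwrite('pics/j.png',np.hstack([cv2.resize(a[20:260,160:400],(400,400)),cv2.resize(b[135:255,235:355],(400,400),interpolation=cv2.INTER_CUBIC)])[:,:,::-1])
    print(get_obs()['t'])
E
```

```text
True 22.125 [490.42565982  32.83054941  39.24966388] [-1.80360309  0.12793626  4.40348286]
27.1667
```

View pics/j.png

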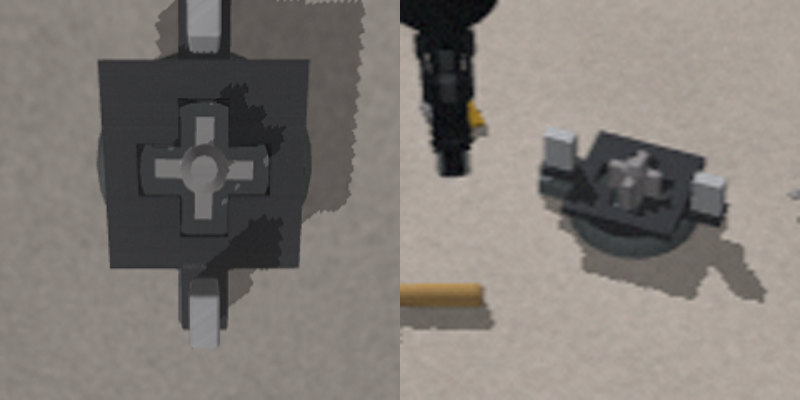

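Both plates lie flat over the post with their tabs opposite each other, and the gripper is clear. I'll hand in.

```bash
python3 -c "
from bench import *
hand_in();print(get_obs()['t'])"
```

```text
the job is handed in; nothing more can be done
the job is handed in; nothing more can be done
```

The hub is loaded and the job is handed in, after about 27 s on the robot's clock. The round toothed plate is on the base with its tab pointing away from the tongue. The square plate is on top of it with its tab above the tongue.

- **Seating:** going by the height of each grasp, the plates should have made contact with the TCP at 31.4 and 39.4 mm. They did so at 31.2 and 39.2 mm, so both are fully down.
- **Final pictures:** both plates look flat, the post is centred in both openings, the tabs are opposite each other and the gripper is clear.
- **Not re-checked:** I never approached the blank plate or the coloured look-alikes, and did not measure the blank's position again at the end.
- **Disagreement:** the first overhead estimates differed from the close-up ones by about 2–6 mm and 1–3°. I used the close-up ones, taking the average of the two for the hub's angle.

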